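# Route a reject: set the sorter pointer, then shut the chute flap

## Robot

A 6-joint arm with a two-finger parallel gripper is mounted at the origin on the work surface. World frame = base frame: x ahead of the robot, y to its left, z up, the work surface at z = 0. Lengths are in m, angles in rad, forces in N, time in s.
With the tool pointing down it reaches from about 0.35 to 0.975 m from the base axis. Payload 4.9 kg.
Tool frame: the origin (TCP) lies at the very end of the fingers, on their centre line; the grasp point (between the pads) lies 19 mm behind it (manip.grasp_offset is the distance from the TCP to the grasp point, in m); z points along the fingers, y is the line along which they close (so a half turn about z gives the same grasp; the last joint's range is limited). The gripper opens to 85 mm and grips with 20 to 120 N. Pads are 22 mm wide; open, the fingers measure 114 mm over their backs; the gripper's body (76 mm by 85 mm) begins 54 mm behind the grasp point. The pads swing forward as they close: fully open they stand 13 mm farther back than shut.
Start: joints at [-1.289, 0.053, 1.613, -0, 1.476, -0.119], TCP at [0.244, -0.575, 0.231] pointing down, gripper open.
Joint ranges: [-3.01, 3.01], [-1.01, 2.22], [0.06, 2.58], [-1.02, 4.17], [0.09, 2.62], [-3.14, 3.14]. Speed limits (rad/s): [2.57, 2.57, 3.14, 3.14, 3.14, 3.14].

## Interface

Orientations are given as a unit quaternion [w, x, y, z].
In Python, from plant import manip, eyes, job_done, models gives the robot as it stands.
- The arm moves only by the tool servo_tool, never from a script. Its argument "motion" is one flat list of numbers, 5 for each row, row after row: the opening, from -1 (shut) to 1 (fully open), then the shift along the tool's x, y, z normalised to -1 to 1, where 1 is 120 mm, then the turn about the tool's z normalised to -1 to 1, where 1 is 45 degrees. A call has 1 to 5 rows; each row is the pose to reach, as a shift and turn from the pose commanded when the call began, along the tool's axes at that moment; what a row does not reach only later rows make up. A row lasts 1/8 s, in which the tool goes at most 62.5 mm and 10.7 degrees, less where a joint would pass 70% of its speed; a pose out of reach is approached as far as the arm can. A call with a number of a shift or a turn outside -1 to 1 is refused whole. A call with a gripper value outside its range is refused whole. The fingers move at their own pace and stop on an object; the grip force is fixed at half the most. Time passes only in rows, so rows that repeat a pose let the fingers close. It gives the time, the measured TCP pose, the force, the opening and the grip force at its end, in the units of the state.
- manip.state(): the state, without advancing time (a new reading comes with each control period).
- eyes.grab_frame(name): name is "side" or "top"; returns (picture, depth): 384x512x3 uint8, red, green, blue; 384x512 float32, m along the optical axis (not along the pixel's ray), 0 where there is no reading.
- eyes.camera_params(name): a dict with "fov_y" (degrees; the focal length in pixels is half the picture's height over the tangent of half this angle, whatever the lens; pixels are square), "cx", "cy" (the principal point, pixels), "D" ([k1, k2, p1, p2, k3] as OpenCV has them; the pictures are not rectified), "pose" (4x4, takes a point from camera to world coordinates). Camera axes: x right, y up, looking along -z (the intrinsics and any distortion apply to the point x, -y, -z); pixel columns grow to the right and rows downward; lengths in m; the calibration is good to about 2 mm. A picture is of the moment at which its call begins. camera_params takes no time and is no camera call.
- job_done(): hands the job in; it is judged then, once.
Trained networks look in the newest picture that a camera, given by its name, has taken for a name from the list of things; names that differ only in an ending like _2 or _b are one class to them, and where a whole thing is asked for, a point or a joint stands for the part that bears it (a point fixed in the world has none). Each returns a list of dicts, best first, with "p" (0 to 1); they miss things now and then, are a little off and sometimes report something else, mostly with a low value. They report only what shows in the picture. A call takes as long as a camera call.
- models.regions_of(camera, label): "mask" (384x512 bool, what is visible of it) and "pixel" ([column, row] in pixels, amid what is visible of it).
The state is a dict: "time": time; "joint_pos": joint angles; "joint_vel": joint speeds; "joint_efforts": joint torques, N m; "tool_pos": TCP position; "tool_rot": TCP orientation; "contact_force": force on the tool from outside, world axes, zero at the start; "ft_torque": the same for the moment, N m; "gripper_width": opening from 0.0 (shut) to 1.0 (fully open); "grasp_force": force on a finger pad.
Only numpy, scipy, OpenCV 4.12 (cv2) and the standard library are available. Lean on these libraries where they do the work, as an engineer would, in place of code of your own. Each camera call takes 0.05 s, during which the arm holds its last target. There are 200 camera calls.

## Task

A blue-tagged reject lies in the chute and the flap has been left hanging open. With a fingertip, push the sorter's pointer arm round until it points squarely at the blue stud; only then push the chute's flap fully shut. Pick nothing up, and leave the instruments, dishes and box on the worktop where they lie.

Things in the scene. Friction and masses are not known exactly. Their poses are not given: they have to be found in the camera images.
- pointer (a joint): angle of the sorter's pointer arm (rad), growing anticlockwise seen from above; range -1.6 to 1.6, 0 is the middle of the range. It has dry friction (about 0.2 N m, some 3 N at 70 mm from the axis), no spring, and stays where it is left.
- pointer_axis (a point): the pointer's upright turning axis, at half the arm's height (73 mm above the worktop). It is the centre of the sorter, a fixed grey drum 256 mm across and 50 mm high with a white face. A steel hub 44 mm across and 26 mm high (its top 88 mm above the worktop) stands on the axis.
- pointer_tip (a point): the point that the pointer marks, 112 mm from the axis along the arm, 73 mm above the worktop. The arm is a level black bar 14 mm wide and 22 mm high (62 to 84 mm above the worktop, a gap of 12 mm under it), reaching from the hub to 95 mm from the axis, then a white nose 8 mm wide to 102 mm. Its two upright sides are free to be pushed.
- stud_blue: blue stud, 24 mm across and 6 mm high, fixed on top of the sorter's drum on a circle of 112 mm radius about the axis; origin at the centre of its underside, 50 mm above the worktop. The pointer passes over it. The four studs change places from run to run; they stand 0.6 and 1.2 rad to either side of the middle of the pointer's range.
- stud_white: white stud, the same size, on the same circle (not the one wanted)
- stud_red: red stud, likewise (not wanted)
- stud_yellow: yellow stud, likewise (not wanted)
- flap (a joint): opening angle of the chute's flap (rad): 0 shut (upright, against its stop), up to 1.15 open, its top edge leaning out towards the robot. It has dry friction (about 0.3 N m, some 3 to 5 N at the top edge), no spring, and stays where it is left.
- chute: the fixed steel chute, 204 mm wide; origin on the worktop under the middle of its mouth; its x axis points level into the mouth (the way the flap is pushed), y along the mouth, z up. The jambs either side of the mouth are 190 mm high; the trough slopes down behind, along +x, for 250 mm.
- flap_hinge (a point): middle of the flap's level hinge line at the bottom of the mouth, 55 mm above the worktop, along the chute's y axis
- flap_edge (a point): middle of the flap's free (top) edge, 130 mm from the hinge. The flap is a plain aluminium plate 180 mm wide, 130 mm from hinge to edge and 5 mm thick, with a yellow strip along the edge; its outer face (the one to push) lies 5 mm from this point towards the robot.
- rake: chrome Volkmann rake, loose, lying flat, about 205 mm long, 36 mm wide, at most 20 mm high; bystander, origin under its middle, x along its length
- skin_hook: bent steel skin hook, loose, lying flat, 165 mm long, 6 mm high; bystander, x along its length
- gallipot: white porcelain gallipot, loose, 60 mm across, 45 mm high; bystander, origin under its centre
- blue_handle: blue container handle, loose, lying flat, 136 by 61 mm, 12 mm high; bystander
- steel_bowl: small metal bowl, loose, 100 mm across, 40 mm high; bystander, origin under its centre
- tag_box: orange plastic box, loose, 60 by 90 by 35 mm high; bystander, origin under its centre

How it is judged:
On the way, in this order (a step that is already met when the one before it is completed fails the run):
1. the pointer points at the blue stud while the flap is still open (horizontal distance between pointer_tip and stud_blue below 0.012 m and value of joint flap above 0.4 rad), for 0.2 s.
2. the flap is pushed shut (value of joint flap below 0.05 rad), for 0.2 s.
At the end, for the whole second after the job is handed in: The pointer's marking point is within 12 mm (level distance) of the blue stud's centre, the flap is shut to within 0.05 rad, both are at rest, and every loose thing is within 20 mm of where it started (horizontal distance between pointer_tip and stud_blue below 0.012 m and value of joint flap below 0.05 rad and velocity of joint pointer between -0.05 and 0.05 rad/s and velocity of joint flap between -0.05 and 0.05 rad/s and distance of each of rake, skin_hook, gallipot, blue_handle, steel_bowl, tag_box from where it was at the start of the episode below 0.02 m); the robot touches nothing.
It fails at once if a loose thing on the worktop is lifted, carried or knocked away (moved 20 mm or more) (distance of any of rake, skin_hook, gallipot, blue_handle, steel_bowl, tag_box from where it was at the start of the episode above 0.02 m).
It also fails if it takes over 54 s, if anything falls off the work surface, if the arm or the gripper's body presses on something with over 40 N, if the wrist force passes 120 N, or if a joint passes its speed limit or range.

## Working session

There is one attempt and no reset: what is moved stays moved. The work goes in short steps, Python scripts to look and compute and a tool call to move; the robot and the scene stay as the last step left them, time stands still between calls to the robot, and variables do not carry over. Pictures are saved under pics/ and viewed, at most 10 in all, crops included, and the job is handed in when it is done.

Besides the shell and the picture viewer there is one more tool, called after "Request:" by a JSON object that holds its "op" and its "data", one argument or row to a line. servo_tool: Moves the arm, as the interface text tells. Its arguments: {"type":"object","properties":{"motion":{"type":"array","items":{"type":"number","minimum":-1,"maximum":1}}},"required":["motion"]}

```bash
mkdir -p pics; cat > h.py <<'E'
import numpy as np, cv2
from plant import manip, eyes, job_done, models
def K(n):
    c=eyes.camera_params(n); f=192/np.tan(np.radians(c["fov_y"])/2)
    return np.array([[f,0,c["cx"]],[0,f,c["cy"]],[0,0,1]]),np.array(c["D"],float),np.array(c["pose"])
def rays(n,px):
    k,D,T=K(n); u=cv2.undistortPoints(np.float64(px).reshape(-1,1,2),k,D).reshape(-1,2)
    return np.c_[u[:,0],-u[:,1],-np.ones(len(u))]@T[:3,:3].T, T[:3,3]
def at_z(n,px,z):
    r,o=rays(n,px); return o+r*((z-o[2])/r[:,2])[:,None]
def at_d(n,px,d):
    r,o=rays(n,px); return o+r*np.asarray(d).reshape(-1,1)
def cloud(n,mask,dep):
    v,u=np.nonzero(mask&(dep>0)); return at_d(n,np.c_[u,v],dep[v,u])
E
python3 - <<'E'
from h import *
for n in("top","side"):
    im,d=eyes.grab_frame(n); cv2.imwrite(f"pics/{n}0.png",im[:,:,::-1]); np.save(f"{n}0.npy",d)
    print(n,K(n)[2].round(3).tolist())
    for l in["pointer","stud_blue","flap","chute","pointer_axis"]+(["rake","skin_hook","gallipot","blue_handle","steel_bowl","tag_box"] if n=="top" else []):
        try:
            for r in models.regions_of(n,l)[:2]:
                P=cloud(n,r["mask"],d); print(n,l,round(r["p"],2),np.round(r["pixel"]),r["mask"].sum(),np.median(P,0).round(3),P.min(0).round(3),P.max(0).round(3))
        except Exception as e: print(l,e)
s=manip.state();print(s["time"],s["tool_pos"],s["tool_rot"])
E
```

```text
top [[-0.067, 0.969, -0.239, 0.154], [-0.998, -0.065, 0.014, 0.005], [-0.002, 0.239, 0.971, 1.501], [0.0, 0.0, 0.0, 1.0]]
top pointer 0.65 [204. 172.] 285 [0.594 0.181 0.085] [0.51  0.162 0.042] [0.646 0.209 0.1  ]
top flap 0.72 [325. 190.] 1380 [ 0.506 -0.192  0.106] [ 0.458 -0.308 -0.005] [ 0.561 -0.102  0.158]
top flap 0.5 [204. 170.] 262 [0.591 0.181 0.085] [0.508 0.16  0.046] [0.629 0.198 0.095]
top chute 0.93 [325. 154.] 5781 [ 0.625 -0.203  0.073] [ 0.458 -0.343 -0.006] [ 0.838 -0.09   0.2  ]
top pointer_axis 0.76 [204. 172.] 4825 [0.603 0.178 0.05 ] [ 0.482  0.055 -0.01 ] [0.756 0.319 0.1  ]
top pointer_axis 0.18 [173. 265.] 579 [0.314 0.302 0.035] [0.282 0.26  0.006] [0.346 0.35  0.046]
top rake 0.83 [326. 260.] 202 [ 0.299 -0.192  0.005] [ 0.242 -0.216 -0.007] [ 0.443 -0.171  0.016]
top rake 0.72 [206. 171.] 4522 [0.604 0.177 0.05 ] [ 0.482  0.056 -0.   ] [0.741 0.307 0.1  ]
top skin_hook 0.63 [180. 198.] 41 [0.526 0.255 0.055] [0.515 0.245 0.051] [0.536 0.266 0.061]
top skin_hook 0.48 [205. 172.] 292 [0.59  0.181 0.085] [0.508 0.16  0.043] [0.629 0.201 0.1  ]
top gallipot 
[... 612 characters left out ...]
 pointer 0.88 [176. 223.] 416 [0.588 0.185 0.081] [0.508 0.144 0.046] [0.669 0.204 0.089]
side stud_blue 0.25 [242. 161.] 3578 [ 0.622 -0.176  0.088] [ 0.459 -0.573 -0.006] [ 0.929 -0.088  0.191]
side flap 0.51 [267. 168.] 227 [ 0.506 -0.173  0.102] [ 0.458 -0.411 -0.003] [ 0.598 -0.101  0.151]
side chute 0.73 [241. 164.] 3641 [ 0.621 -0.183  0.089] [ 0.458 -0.377 -0.006] [ 0.828 -0.088  0.191]
side chute 0.47 [173. 224.] 348 [0.589 0.186 0.081] [0.508 0.132 0.048] [0.655 0.204 0.089]
side pointer_axis 0.69 [171. 238.] 4572 [0.584 0.202 0.048] [ 0.482  0.058 -0.004] [0.732 0.307 0.089]
0.9 [ 0.24384388 -0.57546184  0.23135085] [ 4.63939470e-05  9.79984340e-01  1.99074587e-01 -1.59417072e-05]
```

```bash
python3 - <<'E'
import cv2
im=cv2.imread("pics/top0.png"); cv2.imwrite("pics/top_c.png",cv2.resize(im[90:290,90:440],None,fx=2.28,fy=2.28,interpolation=cv2.INTER_CUBIC))
E
```

```text
(no output)
```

View pics/top_c.png

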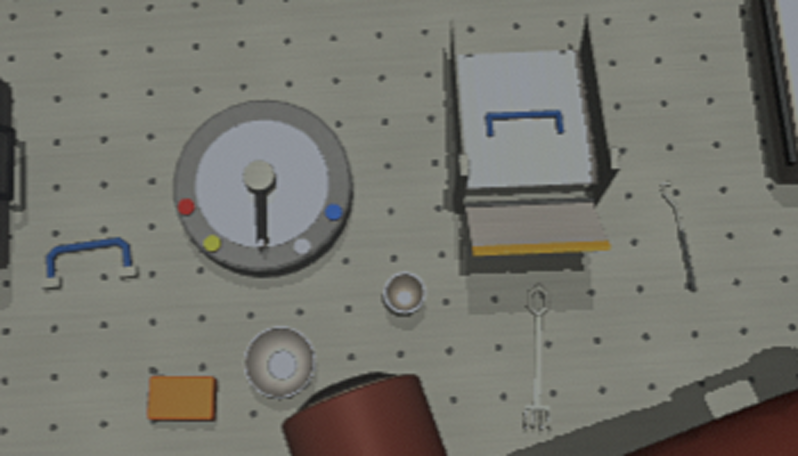

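View pics/side0.png

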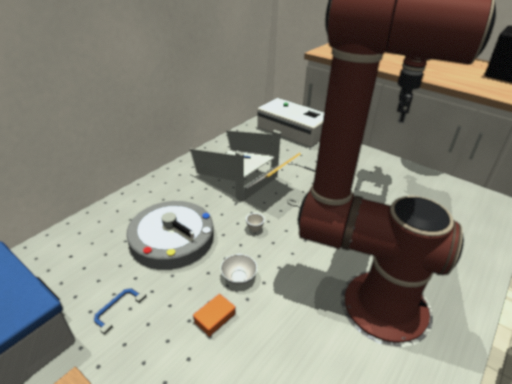

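The top view shows the pointer pointing at the robot (nose at crop (262,243)). The blue stud is at crop (333,212), anticlockwise of it, and the flap hangs open towards the robot with its yellow edge at y≈247. The rake lies in front of the flap and the gallipot between the two.

```bash
python3 - <<'E'
from h import *
from scipy.optimize import least_squares
for n in("top","side"):
    im=cv2.imread(f"pics/{n}0.png"); d=np.load(f"{n}0.npy")
    hsv=cv2.cvtColor(im,cv2.COLOR_BGR2HSV).astype(int); H,S,V=hsv[...,0],hsv[...,1],hsv[...,2]
    v,u=np.mgrid[:384,:512]; P=at_d(n,np.c_[u.ravel(),v.ravel()],d.ravel()).reshape(384,512,3)
    near=(np.hypot(P[...,0]-.617,P[...,1]-.182)<.17)
    st=[]
    for nm,m in dict(blue=(H>100)&(H<130)&(S>90),red=((H<8)|(H>172))&(S>110),yellow=(H>20)&(H<35)&(S>110)).items():
        m=m&near; p=at_z(n,[[u[m].mean(),v[m].mean()]],.056)[0]; st.append(p[:2]); print(n,nm,m.sum(),p.round(4))
    hub=near&(P[...,2]>.0865)&(P[...,2]<.1)&(V>110)
    # hub: refine top disc
    print("hub",at_z(n,[[u[hub].mean(),v[hub].mean()]],.088).round(4),hub.sum())
    f=lambda c:[np.hypot(*(q-c))-.112 for q in st]
    c=least_squares(f,[.617,.182]).x; print("circ",c.round(4),np.round(f(c),4))
    print("ang",[round(float(np.degrees(np.arctan2(*(q-c)[::-1]))),1) for q in st])
    arm=near&(V<70)&(P[...,2]>.07)&(P[...,2]<.1); q=at_z(n,np.c_[u[arm],v[arm]],.084)
    vx,vy,x0,y0=cv2.fitLine(q[:,:2].astype(np.float32),2,0,.01,.01).ravel(); print("arm",arm.sum(),vx,vy,x0,y0,q.min(0),q.max(0))
    yl=(H>15)&(H<32)&(S>110)&(P[...,1]<-.05)&(P[...,2]>.03)&(P[...,0]>.4)
    y=P[yl]; print("strip",yl.sum(),np.median(y,0).round(4),y.min(0).round(3),y.max(0).round(3))
    l=cv2.fitLine(y.astype(np.float32),2,0,.01,.01).ravel(); print(l.round(3))
    if n=="top":
        for lab in("jamb",):
            j=(P[...,2]>.175)&(P[...,2]<.205)&(P[...,1]<-.05)&(P[...,1]>-.4)&(P[...,0]>.45)&(P[...,0]<.7)
            for s in(P[...,1]>-.2,P[...,1]<=-.2):
                print("jamb",(j&s).sum(),P[j&s].min(0).round(3),np.median(P[j&s],0).round(3),P[j&s].max(0).round(3)) if (j&s).any() else 0
        fl=models.regions_of(n,"flap")
        g=(P[...,0]>.48)&(P[...,0]<.55)&(P[...,1]>-.26)&(P[...,1]<-.13)&(P[...,2]>.06)&(P[...,2]<.16)
        q=P[g];A=np.c_[q[:,:2],np.ones(len(q))];co=np.linalg.lstsq(A,q[:,2],rcond=None)[0];print("plane",co.round(3))
E
```

```text
top blue 40 [0.5581 0.0812 0.056 ]
top red 40 [0.5801 0.2895 0.056 ]
top yellow 37 [0.5247 0.253  0.056 ]
hub [[0.6075 0.1805 0.088 ]] 96
circ [0.6099 0.1809] [ 0.0003  0.0006 -0.0004]
ang [-117.4, 105.3, 139.8]
arm 103 0.99998987 0.004504377 0.55683523 0.17963001 [0.50397905 0.15988186 0.084     ] [0.59772635 0.19504304 0.084     ]
strip 248 [ 0.4651 -0.1908  0.1463] [ 0.458 -0.282  0.137] [ 0.475 -0.102  0.158]
[ 0.024  1.    -0.003  0.466 -0.191  0.146]
jamb 44 [ 0.557 -0.102  0.177] [ 0.569 -0.095  0.189] [ 0.586 -0.09   0.2  ]
jamb 51 [ 0.552 -0.298  0.175] [ 0.565 -0.29   0.189] [ 0.583 -0.285  0.195]
plane [-1.048  0.022  0.64 ]
side blue 32 [0.5565 0.0835 0.056 ]
side red 46 [0.5783 0.29   0.056 ]
side yellow 38 [0.5217 0.2551 0.056 ]
hub [[0.6085 0.1818 0.088 ]] 57
circ [0.6078 0.1826] [-0.0004 -0.0007  0.0005]
ang [-117.3, 105.3, 139.9]
arm 108 0.9999717 0.007522118 0.5508211 0.189922 [0.50638875 0.17965461 0.084     ] [0.58966639 0.20760598 0.084     ]
strip 197 [ 0.5494 -1.1866  0.174 ] [ 0.408 -1.481  0.032] [ 0.989 -0.101  0.189]
[-0.276  0.961 -0.034  0.664 -0.924  0.167]
```

Request:
{"op": "servo_tool", "data": {
  "motion": [-1, 0.81, -0.865, 0, 0, -1, 0.81, -0.865, 0, 0, -1, 0.81, -0.865, 0, 0]
}}

```text
time: 1.32
tool_pos: [0.2937, -0.4395, 0.2312]
tool_rot: [-0.0, 0.98, 0.2, 0.0]
contact_force: [0.0, -1.1, 0.5]
gripper_width: 0.374
grasp_force: 0.0
```

Request:
{"op": "servo_tool", "data": {
  "motion": [-1, 0.81, -0.865, 0, 0, -1, 0.81, -0.865, 0, 0, -1, 0.81, -0.865, 0, 0]
}}

```text
time: 1.7
tool_pos: [0.3426, -0.3067, 0.2316]
tool_rot: [0.001, 0.98, 0.2, 0.0]
contact_force: [0.1, -0.1, 0.8]
gripper_width: 0.001
grasp_force: 0.0
```

Request:
{"op": "servo_tool", "data": {
  "motion": [-1, 0.81, -0.865, 0, 0, -1, 0.81, -0.865, 0, 0, -1, 0.81, -0.865, 0, 0]
}}

```text
time: 2.08
tool_pos: [0.3917, -0.1734, 0.2317]
tool_rot: [0.0, 0.98, 0.2, 0.0]
contact_force: [0.0, -0.1, 0.0]
gripper_width: 0.003
grasp_force: 0.0
```

Request:
{"op": "servo_tool", "data": {
  "motion": [-1, 0.81, -0.865, 0, 0, -1, 0.81, -0.865, 0, 0, -1, 0.81, -0.865, 0, 0]
}}

```text
time: 2.45
tool_pos: [0.441, -0.0396, 0.2317]
tool_rot: [0.0, 0.98, 0.201, 0.0]
contact_force: [-0.3, -1.0, -0.2]
gripper_width: 0.001
grasp_force: 0.0
```

Request:
{"op": "servo_tool", "data": {
  "motion": [-1, 0.81, -0.865, 0, 0, -1, 0.81, -0.865, 0, 0, -1, 0.81, -0.865, 0, 0]
}}

```text
time: 2.82
tool_pos: [0.4901, 0.0939, 0.2314]
tool_rot: [0.0, 0.98, 0.2, 0.0]
contact_force: [-0.3, -0.9, -0.5]
gripper_width: -0.001
grasp_force: 0.0
```

Request:
{"op": "servo_tool", "data": {
  "motion": [-1, 0.81, -0.865, 0, 0, -1, 0.81, -0.865, 0, 0, -1, 0.81, -0.865, 0, 0, -1, 0.81, -0.865, 0, 0]
}}

```text
time: 3.32
tool_pos: [0.5384, 0.2251, 0.2309]
tool_rot: [0.001, 0.98, 0.199, -0.0]
contact_force: [-0.1, -0.8, -0.2]
gripper_width: 0.001
grasp_force: 0.0
```

Request:
{"op": "servo_tool", "data": {
  "motion": [-1, 0.03, -0.08, 1, 0, -1, 0.03, -0.08, 1, 0, -1, 0.03, -0.08, 1, 0]
}}

```text
time: 3.7
tool_pos: [0.5333, 0.2327, 0.1057]
tool_rot: [0.001, 0.98, 0.198, -0.006]
contact_force: [-1.1, -0.1, 0.3]
gripper_width: -0.001
grasp_force: 0.0
```

Request:
{"op": "servo_tool", "data": {
  "motion": [-1, 0, 0, 0.2, 0, -1, 0, 0, 0.37, 0, -1, 0, 0, 0.37, 0]
}}

```text
time: 4.08
tool_pos: [0.537, 0.2349, 0.0667]
tool_rot: [0.0, 0.98, 0.199, -0.001]
contact_force: [-1.1, -0.4, -0.1]
gripper_width: 0.001
grasp_force: 0.0
```

```bash
python3 - <<'E'
from h import *
for n in("top","side"):
    im,d=eyes.grab_frame(n); cv2.imwrite(f"pics/{n}1.png",im[:,:,::-1])
a=cv2.imread("pics/top1.png")[130:230,150:270];b=cv2.imread("pics/side1.png")[180:280,110:230]
cv2.imwrite("pics/c1.png",cv2.resize(np.hstack([a,b]),None,fx=3.3,fy=3.3,interpolation=cv2.INTER_CUBIC))
E
```

```text
(no output)
```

View pics/c1.png

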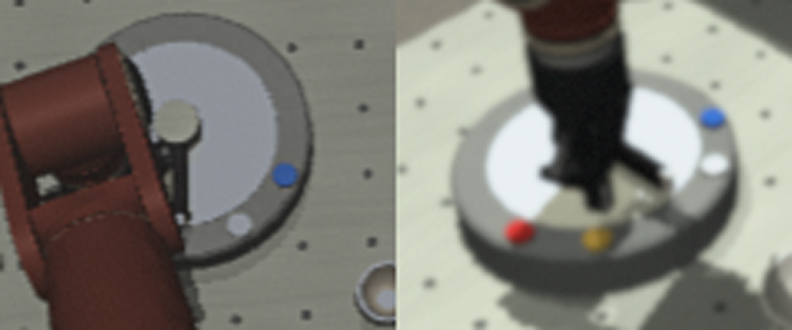

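The fingertip is down on the drum beside the arm, on its clockwise side. The arm is undisturbed and the blue stud is at the far right, crop (285,175). I'll now plan the arc.

```bash
cat >> h.py <<'E'
from scipy.spatial.transform import Rotation as R
def rows(targets):
    s=manip.state(); q=s["tool_rot"]; r=R.from_quat([q[1],q[2],q[3],q[0]]); 
    return (r.inv().apply(np.array(targets)-s["tool_pos"])/.12).round(3)
AX=np.array([.6090,.1815])
def fing(th,r=.072,w=.020):
    th=np.radians(th); e=np.array([np.cos(th),np.sin(th)]); t=np.array([-e[1],e[0]]); return [*(AX+r*e-w*t),.066]
E
python3 - <<'E'
from h import *
T=[fing(t) for t in(180,188,196,204,212,220,228,236)]; print(np.round(T,4)); print(rows(T))
E
```

```text
[[0.537  0.2015 0.066 ]
 [0.5349 0.1913 0.066 ]
 [0.5343 0.1809 0.066 ]
 [0.5351 0.1705 0.066 ]
 [0.5373 0.1603 0.066 ]
 [0.541  0.1505 0.066 ]
 [0.546  0.1414 0.066 ]
 [0.5522 0.133  0.066 ]]
[[-0.12   0.258  0.019]
 [-0.169  0.33   0.018]
 [-0.208  0.407  0.018]
 [-0.236  0.49   0.018]
 [-0.251  0.575  0.018]
 [-0.255  0.662  0.018]
 [-0.247  0.748  0.018]
 [-0.226  0.833  0.019]]
```

Request:
{"op": "servo_tool", "data": {
  "motion": [-1, -0.12, 0.26, 0, 0, -1, -0.17, 0.33, 0, 0, -1, -0.21, 0.41, 0, 0, -1, -0.24, 0.49, 0, 0, -1, -0.25, 0.575, 0, 0]
}}

```text
time: 4.8
tool_pos: [0.5367, 0.1605, 0.0671]
tool_rot: [-0.0, 0.98, 0.199, -0.0]
contact_force: [1.0, 3.8, 0.9]
gripper_width: 0.005
grasp_force: 1.6
```

```bash
python3 - <<'E'
from h import *
T=[fing(t) for t in(212,220,228,236)]; print(rows(T)); print(manip.state()["contact_force"])
for n in("top","side"):
    im,d=eyes.grab_frame(n); cv2.imwrite(f"pics/{n}2.png",im[:,:,::-1])
a=cv2.imread("pics/top2.png")[130:230,150:270];b=cv2.imread("pics/side2.png")[180:280,110:230]
cv2.imwrite("pics/c2.png",cv2.resize(np.hstack([a,b]),None,fx=3.3,fy=3.3,interpolation=cv2.INTER_CUBIC))
E
```

```text
[[0.005 0.004 0.009]
 [0.001 0.091 0.009]
 [0.009 0.177 0.009]
 [0.029 0.262 0.009]]
[0.96994334 3.8355387  0.85955457]
```

View pics/c2.png

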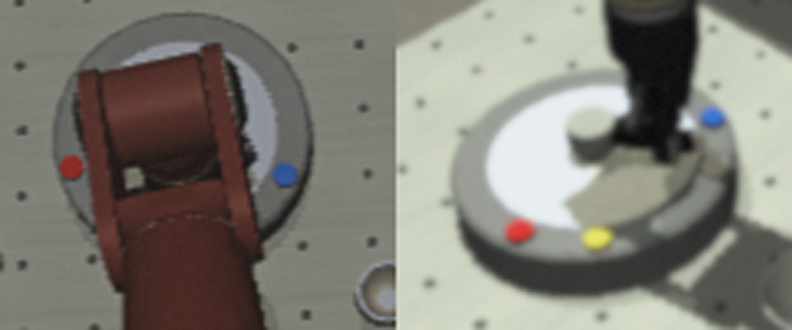

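The contact force is 3.8 N, so the arm is being pushed. In the top crop the nose shows at about (252,178), nearing the blue stud at (285,175). I'll compute its angle.

```bash
python3 - <<'E'
from h import *
p=at_z("top",[[226.4,184]],.08)[0]; print(p, np.hypot(*(p[:2]-AX)),np.degrees(np.arctan2(*(p[:2]-AX)[::-1]))%360)
for n in("top","side"):
    im,d=eyes.grab_frame(n)
    for r in models.regions_of(n,"pointer")[:2]:
        P=cloud(n,r["mask"],d); P=P[(P[:,2]>.06)&(P[:,2]<.092)]; rel=P[:,:2]-AX; rad=np.hypot(*rel.T); k=(rad>.03)&(rad<.11)
        a=np.degrees(np.arctan2(rel[k,1],rel[k,0]))%360
        print(n,r["p"],np.round(r["pixel"]),k.sum(),np.percentile(a,[10,50,90]).round(1) if k.any() else 0)
        o=rad>.08; print(np.c_[rad[o],np.degrees(np.arctan2(rel[o,1],rel[o,0]))%360][:12].round(3).tolist())
E
```

```text
[0.54912251 0.11034975 0.08      ] 0.09299285710122678 229.917238561603
side 0.73 [173. 221.] 57 [207.1 210.4 213.6]
[[0.084, 215.739], [0.088, 214.502], [0.09, 215.408], [0.082, 214.046], [0.085, 212.471], [0.088, 213.616], [0.091, 214.097], [0.094, 212.689], [0.097, 213.603], [0.083, 210.214], [0.087, 209.205], [0.088, 211.987]]
```

The side view gives an arm angle of about 213°, which agrees with the contact geometry (29 mm closed fingers). I'll continue to about 241°, allowing for the finger corner.

```bash
python3 - <<'E'
from h import *
T=[fing(t,.072,w) for t,w in((218,.0215),(225,.0225),(232,.0235),(238,.0243),(241,.0248))]; print(rows(T))
E
```

```text
[[0.002 0.055 0.003]
 [0.001 0.124 0.003]
 [0.008 0.193 0.003]
 [0.02  0.251 0.003]
 [0.028 0.28  0.003]]
```

Afterwards I'll back off perpendicular to the arm, away from it, then lift.

Request:
{"op": "servo_tool", "data": {
  "motion": [-1, 0, 0.055, 0, 0, -1, 0, 0.125, 0, 0, -1, 0.01, 0.195, 0, 0, -1, 0.02, 0.25, 0, 0, -1, 0.03, 0.28, 0, 0]
}}

```text
time: 5.72
tool_pos: [0.5533, 0.1305, 0.0669]
tool_rot: [-0.0, 0.98, 0.199, -0.0]
contact_force: [-1.0, 3.3, -0.3]
gripper_width: 0.001
grasp_force: 1.3
```

Request:
{"op": "servo_tool", "data": {
  "motion": [-1, 0.03, 0.01, 0, 0, -1, -0.1, -0.2, 0, 0, -1, -0.1, -0.2, -0.4, 0, -1, -0.1, -0.2, -0.9, 0, -1, -0.1, -0.2, -1, 0]
}}

```text
time: 6.35
tool_pos: [0.5362, 0.1484, 0.1932]
tool_rot: [0.001, 0.98, 0.199, 0.006]
contact_force: [0.9, -0.0, 0.3]
gripper_width: -0.001
grasp_force: 0.0
```

Request:
{"op": "servo_tool", "data": {
  "motion": [-1, -1, -0.7, 0, 0, -1, -1, -0.7, 0, 0, -1, -1, -0.7, 0, 0]
}}

```text
time: 6.72
tool_pos: [0.387, 0.1789, 0.1855]
tool_rot: [0.001, 0.98, 0.2, -0.001]
contact_force: [0.3, -0.5, 0.2]
gripper_width: 0.001
grasp_force: 0.0
```

```bash
cat > look.py <<'E'
from h import *
import sys
t=sys.argv[1]
print(manip.state()["tool_pos"])
for n in("top","side"):
    im,d=eyes.grab_frame(n); cv2.imwrite(f"pics/{n}{t}.png",im[:,:,::-1])
    hsv=cv2.cvtColor(im,cv2.COLOR_RGB2HSV).astype(int); V=hsv[...,2]
    for r in models.regions_of(n,"pointer")[:2]:
        v,u=np.nonzero(r["mask"]&(V<70)); q=at_z(n,np.c_[u,v],.08)[:,:2]; k=np.hypot(*(q-AX).T); q=q[(k>.02)&(k<.12)]
        if len(q)>8: 
            m=q.mean(0)-AX; l=cv2.fitLine(q.astype(np.float32),2,0,.01,.01).ravel()
            print(n,r["p"],len(q),"centroid ang",np.degrees(np.arctan2(m[1],m[0]))%360,"line",np.degrees(np.arctan2(l[1],l[0]))%180+180)
a=cv2.imread(f"pics/top{t}.png")[130:230,150:270];b=cv2.imread(f"pics/side{t}.png")[180:280,110:230]
cv2.imwrite(f"pics/c{t}.png",cv2.resize(np.hstack([a,b]),None,fx=3.3,fy=3.3,interpolation=cv2.INTER_CUBIC))
E
python3 look.py 3
```

```text
[0.38700112 0.17886984 0.18553874]
top 0.77 129 centroid ang 237.24083306587715 line 246.19434
side 0.58 181 centroid ang 222.1388219535654 line 254.22165
```

View pics/c3.png

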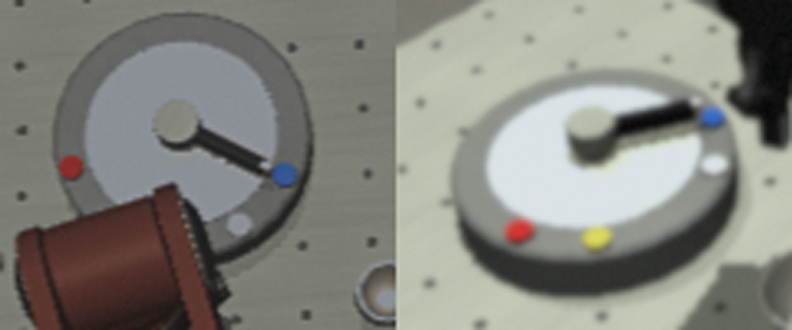

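The nose, at top crop (266,165), now points right beside or at the blue stud (285,175). I'll measure its angle.

```bash
python3 - <<'E'
from h import *
for n in("top","side"):
    im=cv2.imread(f"pics/{n}3.png").astype(int); px={"top":(230.6,180),"side":(201.2,210.9)}[n]
    x,y=map(round,px); V=im[y-5:y+6,x-5:x+6].min(2); print(V)
    h={"top":[[0,0]],"side":[[0,0]]}
    p=at_z(n,[px],.083)[0][:2]; 
    for c in(AX,np.array([.6099,.1809]),np.array([.6078,.1826])):
        print(n,p.round(4),np.hypot(*(p-c)).round(4),np.degrees(np.arctan2(*(p-c)[::-1]))%360)
E
```

```text
[[130 142 144 143 139 140 141 122 103  96  98]
 [ 61  95 130 140 142 142 140 118  98  97  98]
 [ 38  42  58  94 127 140 129 108  96  94  96]
 [ 42  40  36  63  86 122 120 101  96  97  98]
 [ 40  44  64 125 144 137 111  95  87  74  80]
 [ 32  38  74 128 146 144 106  74  57  51  52]
 [ 39  31  30  53  89  84  69  54  50  51  53]
 [ 89  65  38  40  46  51  53  49  53  52  55]
 [141 115  88  78  59  51  59  54  55  54  52]
 [144 144 143 115  89  83  74  57  51  51  53]
 [141 142 132 101  84  84  83  68  53  50  52]]
top [0.5605 0.0963] 0.0981 240.33925656306587
top [0.5605 0.0963] 0.098 239.70833959470895
top [0.5605 0.0963] 0.0984 241.263114309189
[[137 140 143 147 153 161 166 168 166 150 139]
 [135 136 137 139 141 147 152 160 166 164 162]
 [132 132 133 139 143 142 143 148 158 168 172]
 [117 116 125 145 159 161 150 143 148 160 170]
 [ 87  83 103 142 173 175 158 141 141 149 160]
 [ 49  48  69 115 149 153 140 135 134 139 150]
 [ 28  28  38  70  96 108 116 117 117 118 124]
 [ 18  17  18  36  59  81  97  96  91  86  89]
 [ 11  13  13  22  49  79  87  78  68  62  62]
 [ 14  15  21  35  56  81  83  69  58  55  53]
 [ 37  41  52  64  75  87  80  62  52  52  52]]
side [0.5568 0.0983] 0.0982 237.87239649091111
side [0.5568 0.0983] 0.0982 237.24135429633355
side [0.5568 0.0983] 0.0985 238.80378943780076
```

The angle is about 239.5° against 242.7° for the stud. That is inside tolerance, but I'll nudge it about 3° more for margin.

```bash
python3 - <<'E'
from h import *
a=fing(242,.072,.045);T=[a[:2]+[.186],a,fing(242,.072,.025),fing(243.3,.072,.022)]; print(np.round(T,4)); print(rows(T))
E
```

```text
[[0.5355 0.1391 0.186 ]
 [0.5355 0.1391 0.066 ]
 [0.5531 0.1297 0.066 ]
 [0.557  0.1271 0.066 ]]
[[0.987 0.778 0.009]
 [0.987 0.777 1.009]
 [1.092 0.906 1.009]
 [1.113 0.939 1.009]]
```

Request:
{"op": "servo_tool", "data": {
  "motion": [-1, 0.98, 0.77, 0, 0, -1, 0.98, 0.77, 0, 0, -1, 0.98, 0.77, 0.1, 0, -1, 0.98, 0.77, 0.5, 0, -1, 0.98, 0.77, 1, 0]
}}

```text
time: 7.55
tool_pos: [0.5371, 0.1388, 0.0666]
tool_rot: [0.0, 0.98, 0.198, 0.002]
contact_force: [0.9, 0.9, -1.1]
gripper_width: 0.001
grasp_force: 0.0
```

Request:
{"op": "servo_tool", "data": {
  "motion": [-1, 0, 0, 0, 0, -1, 0, 0, 0, 0]
}}

```text
time: 7.8
tool_pos: [0.5356, 0.1395, 0.0685]
tool_rot: [0.0, 0.98, 0.199, 0.001]
contact_force: [0.0, 0.4, -0.2]
gripper_width: -0.0
grasp_force: 0.0
```

```bash
python3 - <<'E'
from h import *
s=manip.state();print(s["tool_pos"],s["contact_force"])
print(rows([fing(242,.072,.025),fing(243.3,.072,.022),fing(242,.072,.045)]))
E
```

```text
[0.53557457 0.13953804 0.0685411 ] [ 3.72277431e-04  4.40564227e-01 -2.34685995e-01]
[[ 0.103  0.133  0.021]
 [ 0.124  0.165  0.022]
 [-0.002  0.003  0.021]]
```

Request:
{"op": "servo_tool", "data": {
  "motion": [-1, 0.1, 0.13, 0, 0, -1, 0.115, 0.15, 0, 0, -1, 0.125, 0.165, 0, 0, -1, 0.125, 0.165, 0, 0]
}}

```text
time: 8.3
tool_pos: [0.5558, 0.1273, 0.0675]
tool_rot: [0.0, 0.98, 0.199, 0.001]
contact_force: [-0.4, -0.1, 0.7]
gripper_width: -0.005
grasp_force: 0.1
```

Request:
{"op": "servo_tool", "data": {
  "motion": [-1, -0.12, -0.15, 0, 0, -1, -0.12, -0.15, -0.4, 0, -1, -0.12, -0.15, -0.9, 0, -1, -0.12, -0.15, -1, 0]
}}

```text
time: 8.8
tool_pos: [0.5379, 0.1386, 0.1928]
tool_rot: [0.001, 0.98, 0.199, 0.005]
contact_force: [-0.1, 0.3, 0.3]
gripper_width: 0.002
grasp_force: 0.0
```

Request:
{"op": "servo_tool", "data": {
  "motion": [-1, -1, -0.5, 0, 0, -1, -1, -0.5, 0, 0, -1, -1, -0.5, 0, 0]
}}

```text
time: 9.18
tool_pos: [0.3975, 0.1467, 0.1845]
tool_rot: [0.0, 0.98, 0.2, -0.001]
contact_force: [0.3, -0.9, 0.2]
gripper_width: -0.002
grasp_force: 0.0
```

```bash
python3 look.py 4
```

```text
[0.39745777 0.14665821 0.18452769]Traceback (most recent call last):
  File "look.py", line 9, in <module>
    v,u=np.nonzero(r["mask"]&(V<70)); q=at_z(n,np.c_[u,v],.08)[:,:2]; k=np.hypot(*(q-AX).T); q=q[(k>.02)&(k<.12)]
                                        ~~~~^^^^^^^^^^^^^^^^^^
  File "h.py", line 10, in at_z
    r,o=rays(n,px); return o+r*((z-o[2])/r[:,2])[:,None]
        ~~~~^^^^^^
  File "h.py", line 7, in rays
    k,D,T=K(n); u=cv2.undistortPoints(np.float64(px).reshape(-1,1,2),k,D).reshape(-1,2)
                  ~~~~~~~~~~~~~~~~~~~^^^^^^^^^^^^^^^^^^^^^^^^^^^^^^^^^^^^
cv2.error: OpenCV(4.12.0) /io/opencv/modules/calib3d/src/undistort.dispatch.cpp:347: error: (-215:Assertion failed) CV_IS_MAT(_src) && CV_IS_MAT(_dst) && (_src->rows == 1 || _src->cols == 1) && (_dst->rows == 1 || _dst->cols == 1) && _src->cols + _src->rows - 1 == _dst->rows + _dst->cols - 1 && (CV_MAT_TYPE(_src->type) == CV_32FC2 || CV_MAT_TYPE(_src->type) == CV_64FC2) && (CV_MAT_TYPE(_dst->type) == CV_32FC2 || CV_MAT_TYPE(_dst->type) == CV_64FC2) in function 'cvUndistortPointsInternal'
```

```bash
cat > nose.py <<'E'
from h import *
import sys
def ang(n,f):
    im=cv2.imread(f).astype(int).min(2); h={}
    k,D,T=K(n)
    best=[]
    for th in np.arange(225,256,.5):
        t=np.radians(th); e=np.array([np.cos(t),np.sin(t)]); p=np.array([-e[1],e[0]])
        rr,ww=np.meshgrid(np.linspace(.035,.09,23),np.r_[np.linspace(-.006,.006,7)])
        def val(ww):
            P=np.c_[AX+rr.ravel()[:,None]*e+ww.ravel()[:,None]*p,np.full(rr.size,.084)]
            C=(P-T[:3,3])@T[:3,:3]*[1,-1,-1]
            q=cv2.projectPoints(C,np.zeros(3),np.zeros(3),k,D)[0].reshape(-1,2)
            return cv2.remap(im.astype(np.float32),q[:,:1].astype(np.float32),q[:,1:].astype(np.float32),cv2.INTER_LINEAR).mean()
        best.append((val(ww),th))
    return sorted(best)[:4]
for t in sys.argv[1:]:
    for n in("top","side"): print(t,n,np.round(ang(n,f"pics/{n}{t}.png"),1).tolist())
E
python3 - <<'E'
from h import *
for n in("top","side"):
    im,d=eyes.grab_frame(n); cv2.imwrite(f"pics/{n}4.png",im[:,:,::-1])
a=cv2.imread("pics/top4.png")[130:230,150:270];b=cv2.imread("pics/side4.png")[180:280,110:230]
cv2.imwrite("pics/c4.png",cv2.resize(np.hstack([a,b]),None,fx=3.3,fy=3.3,interpolation=cv2.INTER_CUBIC))
E
python3 nose.py 3 4
```

```text
3 top [[41.0, 238.0], [41.2, 238.5], [41.2, 237.5], [42.0, 239.0]]
3 side [[20.8, 228.0], [20.8, 228.5], [21.0, 227.5], [21.0, 229.0]]
4 top [[39.6, 239.0], [39.8, 238.5], [39.9, 239.5], [40.4, 238.0]]
4 side [[20.7, 229.0], [20.8, 229.5], [20.9, 228.5], [20.9, 230.0]]
```

View pics/c4.png

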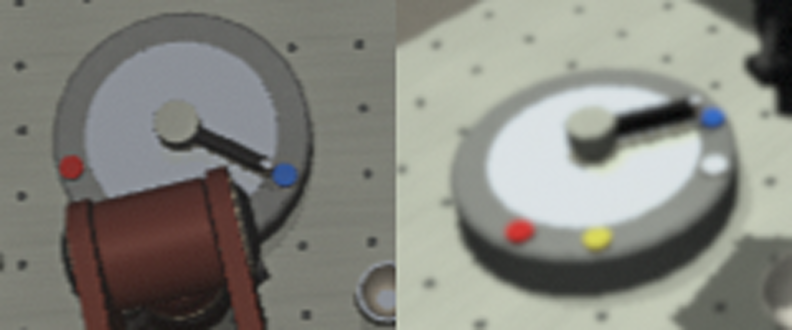

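It's at about 240.5°, roughly 2° short. One more small nudge will centre it well.

```bash
python3 - <<'E'
from h import *
a=fing(243,.072,.042);T=[a[:2]+[.186],a,fing(243.3,.072,.025),fing(246,.072,.022)]; print(np.round(T,4)); print(rows(T))
E
```

```text
[[0.5389 0.1364 0.186 ]
 [0.5389 0.1364 0.066 ]
 [0.5543 0.1284 0.066 ]
 [0.5596 0.1247 0.066 ]]
[[1.017 0.524 0.011]
 [1.016 0.523 1.011]
 [1.108 0.635 1.011]
 [1.137 0.681 1.011]]
```

Request:
{"op": "servo_tool", "data": {
  "motion": [-1, 0.98, 0.5, 0, 0, -1, 0.98, 0.5, 0, 0, -1, 0.98, 0.5, 0.1, 0, -1, 0.98, 0.5, 0.5, 0, -1, 0.98, 0.5, 1, 0]
}}

```text
time: 10.0
tool_pos: [0.535, 0.1373, 0.0666]
tool_rot: [0.0, 0.98, 0.199, 0.002]
contact_force: [0.2, 0.7, -0.2]
gripper_width: -0.0
grasp_force: 0.0
```

Request:
{"op": "servo_tool", "data": {
  "motion": [-1, 0, 0, 0, 0, -1, 0.11, 0.12, 0, 0, -1, 0.13, 0.15, 0, 0, -1, 0.15, 0.175, 0, 0, -1, 0.155, 0.18, 0, 0]
}}

```text
time: 10.62
tool_pos: [0.5594, 0.1248, 0.0685]
tool_rot: [0.0, 0.98, 0.199, 0.001]
contact_force: [-1.8, 1.3, 1.1]
gripper_width: 0.003
grasp_force: 0.9
```

Request:
{"op": "servo_tool", "data": {
  "motion": [-1, 0, 0, 0, 0, -1, -0.13, -0.18, 0, 0, -1, -0.13, -0.18, -0.4, 0, -1, -0.13, -0.18, -0.9, 0, -1, -0.13, -0.18, -1, 0]
}}

```text
time: 11.25
tool_pos: [0.5385, 0.1388, 0.1929]
tool_rot: [0.001, 0.98, 0.199, 0.005]
contact_force: [0.0, -0.0, 0.4]
gripper_width: -0.001
grasp_force: 0.0
```

Request:
{"op": "servo_tool", "data": {
  "motion": [-1, -1, -0.5, 0, 0, -1, -1, -0.5, 0, 0, -1, -1, -0.5, 0, 0]
}}

```text
time: 11.62
tool_pos: [0.398, 0.1469, 0.1845]
tool_rot: [0.0, 0.98, 0.2, -0.001]
contact_force: [0.7, -0.0, 0.1]
gripper_width: -0.001
grasp_force: 0.0
```

```bash
python3 - <<'E'
from h import *
for n in("top","side"):
    im,d=eyes.grab_frame(n); cv2.imwrite(f"pics/{n}5.png",im[:,:,::-1])
a=cv2.imread("pics/top5.png")[130:230,150:270];b=cv2.imread("pics/side5.png")[180:280,110:230]
cv2.imwrite("pics/c5.png",cv2.resize(np.hstack([a,b]),None,fx=3.3,fy=3.3,interpolation=cv2.INTER_CUBIC))
s=manip.state(); print(s["tool_pos"],s["tool_rot"])
E
python3 nose.py 5
```

```text
[0.40092409 0.14696871 0.18636759] [2.12037488e-04 9.79921924e-01 1.99381255e-01 3.05788928e-04]
5 top [[40.3, 242.0], [40.3, 241.5], [40.6, 242.5], [40.9, 241.0]]
5 side [[21.6, 232.5], [21.6, 232.0], [21.7, 233.0], [21.8, 231.5]]
```

View pics/c5.png

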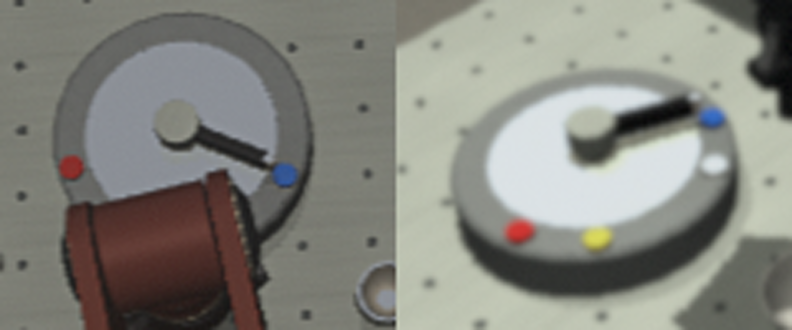

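The pointer is now aimed at the stud, at about 242–243°. Next is the flap: move to x≈0.41, y≈−0.19, z≈0.14.

Request:
{"op": "servo_tool", "data": {
  "motion": [-1, -0.34, 0.88, 0.12, 0, -1, -0.34, 0.88, 0.12, 0, -1, -0.34, 0.88, 0.12, 0]
}}

```text
time: 12.1
tool_pos: [0.4063, 0.0309, 0.1723]
tool_rot: [0.0, 0.981, 0.196, -0.0]
contact_force: [0.5, 0.4, -0.2]
gripper_width: 0.004
grasp_force: 0.0
```

Request:
{"op": "servo_tool", "data": {
  "motion": [-1, -0.34, 0.88, 0.12, 0, -1, -0.34, 0.88, 0.12, 0, -1, -0.34, 0.88, 0.12, 0]
}}

```text
time: 12.48
tool_pos: [0.4097, -0.0816, 0.158]
tool_rot: [-0.0, 0.98, 0.197, -0.0]
contact_force: [-0.2, -0.7, -0.2]
gripper_width: -0.003
grasp_force: 0.0
```

Request:
{"op": "servo_tool", "data": {
  "motion": [-1, -0.34, 0.88, 0.12, 0, -1, -0.34, 0.88, 0.12, 0, -1, -0.34, 0.88, 0.12, 0, -1, -0.34, 0.88, 0.12, 0]
}}

```text
time: 12.98
tool_pos: [0.4133, -0.1915, 0.1437]
tool_rot: [-0.0, 0.98, 0.2, 0.0]
contact_force: [0.2, -0.4, -0.2]
gripper_width: -0.003
grasp_force: 0.0
```

```bash
python3 - <<'E'
from h import *
s=manip.state();print(s["tool_pos"],s["contact_force"])
print(rows([[x,-.192,.14] for x in(.43,.45,.47,.49,.51,.525,.535,.54,.545)]))
E
```

```text
[ 0.41331768 -0.19154757  0.14368405] [ 0.19212672 -0.41739521 -0.1758394 ]
[[0.126 0.058 0.031]
 [0.28  0.123 0.031]
 [0.433 0.188 0.031]
 [0.587 0.253 0.031]
 [0.74  0.319 0.031]
 [0.855 0.367 0.031]
 [0.932 0.4   0.031]
 [0.97  0.416 0.031]
 [1.008 0.433 0.031]]
```

Request:
{"op": "servo_tool", "data": {
  "motion": [-1, 0, 0, 0.1, 0, -1, 0.13, 0.06, 0.1, 0, -1, 0.28, 0.12, 0.1, 0, -1, 0.43, 0.185, 0.1, 0, -1, 0.58, 0.25, 0.1, 0]
}}

```text
time: 13.6
tool_pos: [0.4873, -0.192, 0.1345]
tool_rot: [-0.0, 0.98, 0.2, -0.003]
contact_force: [-26.4, 8.4, 48.1]
gripper_width: -0.003
grasp_force: 11.9
```

Request:
{"op": "servo_tool", "data": {
  "motion": [-1, 0.1, 0.045, 0, 0, -1, 0.18, 0.08, 0, 0, -1, 0.24, 0.105, 0, 0, -1, 0.29, 0.125, 0, 0, -1, 0.33, 0.14, 0, 0]
}}

```text
time: 14.22
tool_pos: [0.5367, -0.1949, 0.1448]
tool_rot: [0.006, 0.98, 0.2, 0.005]
contact_force: [-23.0, -0.7, 50.1]
gripper_width: 0.0
grasp_force: 14.3
```

```bash
python3 - <<'E'
from h import *
s=manip.state();print(s["tool_pos"],s["contact_force"],s["ft_torque"])
im,d=eyes.grab_frame("top");eyes_=cv2.imwrite("pics/top6.png",im[:,:,::-1])
im,d=eyes.grab_frame("side");cv2.imwrite("pics/side6.png",im[:,:,::-1])
E
```

```text
[ 0.53666237 -0.19489885  0.14483755] [-22.98188656  -0.7199158   50.11338468] [-0.17378737  3.08257452 -0.13921382]
```

There's an unexpected upward force of 50 N, so I'll look before going on.

```bash
python3 - <<'E'
import cv2,numpy as np
a=cv2.imread("pics/top6.png")[110:230,260:400];b=cv2.imread("pics/side6.png")[90:210,180:320]
cv2.imwrite("pics/c6.png",cv2.resize(np.hstack([a,b]),None,fx=2.85,fy=2.85,interpolation=cv2.INTER_CUBIC))
E
```

```text
(no output)
```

View pics/c6.png

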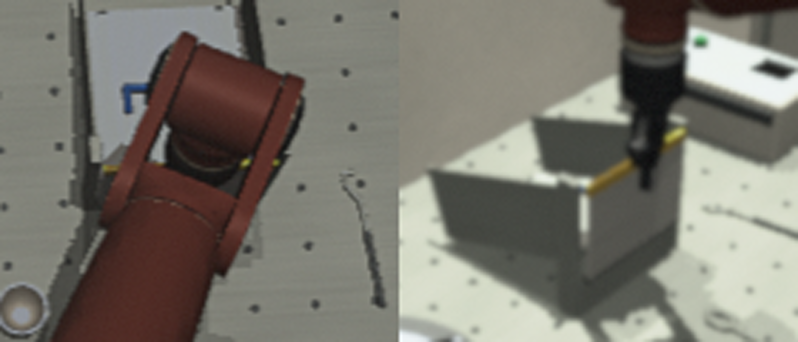

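The flap is almost shut and its yellow edge is catching a step on the finger. I'll back off, lift so that only the tip bears on it, and push again.

Request:
{"op": "servo_tool", "data": {
  "motion": [-1, -0.08, -0.035, -0.05, 0, -1, -0.16, -0.07, -0.15, 0, -1, -0.23, -0.1, -0.27, 0, -1, -0.23, -0.1, -0.27, 0]
}}

```text
time: 14.82
tool_pos: [0.5013, -0.1927, 0.1651]
tool_rot: [0.001, 0.98, 0.199, 0.001]
contact_force: [0.1, -0.0, -0.6]
gripper_width: -0.001
grasp_force: 0.0
```

```bash
python3 - <<'E'
from h import *
s=manip.state();print(s["tool_pos"],s["contact_force"])
im,d=eyes.grab_frame("top");print(rows([[x,-.192,.162] for x in(.51,.52,.53,.54,.55)]))
for n in("top","side"):
    im,d=eyes.grab_frame(n); H,S,V=cv2.split(cv2.cvtColor(im,cv2.COLOR_RGB2HSV).astype(np.float32))
    v,u=np.mgrid[:384,:512];P=at_d(n,np.c_[u.ravel(),v.ravel()],d.ravel()).reshape(384,512,3)
    m=(H>15)&(H<32)&(S>110)&(P[...,1]<-.08)&(P[...,1]>-.3)&(P[...,0]>.42)&(P[...,0]<.6)&(P[...,2]>.1)&(P[...,2]<.21)
    print(n,m.sum(),np.median(P[m],0).round(4))
E
```

```text
[ 0.50131645 -0.19265712  0.16509552] [ 0.05721944 -0.04070553 -0.55342215]
[[0.069 0.024 0.02 ]
 [0.146 0.056 0.02 ]
 [0.223 0.089 0.02 ]
 [0.299 0.121 0.02 ]
 [0.376 0.154 0.02 ]]
top 32 [ 0.5499 -0.128   0.1835]
side 102 [ 0.5485 -0.1633  0.1809]
```

Request:
{"op": "servo_tool", "data": {
  "motion": [-1, 0.15, 0.06, 0, 0, -1, 0.22, 0.09, 0, 0, -1, 0.26, 0.105, 0, 0, -1, 0.3, 0.125, 0, 0, -1, 0.3, 0.125, 0, 0]
}}

```text
time: 15.6
tool_pos: [0.5364, -0.1921, 0.1634]
tool_rot: [-0.002, 0.98, 0.199, -0.006]
contact_force: [-15.1, 1.8, 7.0]
gripper_width: 0.0
grasp_force: 7.5
```

Request:
{"op": "servo_tool", "data": {
  "motion": [-1, 0.03, 0.012, 0, 0, -1, 0.03, 0.012, 0, 0]
}}

```text
time: 15.85
tool_pos: [0.5367, -0.1921, 0.1634]
tool_rot: [-0.003, 0.98, 0.199, -0.01]
contact_force: [-28.9, 1.4, 14.6]
gripper_width: -0.003
grasp_force: 14.6
```

Request:
{"op": "servo_tool", "data": {
  "motion": [-1, -0.3, -0.13, 0, 0, -1, -0.6, -0.26, 0, 0, -1, -0.9, -0.39, -0.3, 0, -1, -0.9, -0.39, -0.6, 0, -1, -0.9, -0.39, -0.6, 0]
}}

```text
time: 16.48
tool_pos: [0.4277, -0.1925, 0.2401]
tool_rot: [0.003, 0.98, 0.199, 0.003]
contact_force: [-0.0, 0.1, -0.9]
gripper_width: -0.002
grasp_force: 0.0
```

```bash
python3 - <<'E'
from h import *
v,u=np.mgrid[:384,:512]
for n in("top","side"):
    im,d=eyes.grab_frame(n); cv2.imwrite(f"pics/{n}7.png",im[:,:,::-1]); H,S,V=cv2.split(cv2.cvtColor(im,cv2.COLOR_RGB2HSV).astype(np.float32))
    P=at_d(n,np.c_[u.ravel(),v.ravel()],d.ravel()).reshape(384,512,3)
    m=(H>15)&(H<32)&(S>110)&(P[...,1]<-.08)&(P[...,1]>-.3)&(P[...,0]>.42)&(P[...,0]<.6)&(P[...,2]>.1)&(P[...,2]<.21)
    print(n,m.sum(),np.median(P[m],0).round(4),P[m].max(0).round(3))
    b=cv2.absdiff(cv2.imread(f"pics/{n}0.png"),im[:,:,::-1].copy()).max(2)
    for l in["rake","skin_hook","gallipot","blue_handle","steel_bowl","tag_box"]:
        if n=="top":
            for r in models.regions_of(n,l)[:1]: print(l,round(r["p"],2),np.round(r["pixel"]),np.median(cloud(n,r["mask"],d),0).round(3))
a=cv2.imread("pics/top7.png")[90:290,90:440];b=cv2.imread("pics/side7.png")[90:290,90:340]
cv2.imwrite("pics/c7.png",cv2.resize(np.hstack([a,b]),None,fx=1.33,fy=1.33,interpolation=cv2.INTER_CUBIC))
print(manip.state()["tool_pos"],manip.state()["contact_force"])
E
python3 nose.py 7
```

```text
top 37 [ 0.5486 -0.1419  0.1814] [ 0.555 -0.107  0.192]
skin_hook 0.42 [393. 205.] [ 0.467 -0.42   0.004]
gallipot 0.7 [267. 217.] [ 0.442 -0.009  0.022]
blue_handle 0.82 [121. 199.] [0.532 0.464 0.011]
steel_bowl 0.81 [212. 249.] [0.358 0.173 0.016]
tag_box 0.65 [172. 263.] [0.313 0.304 0.035]
side 149 [ 0.5486 -0.1862  0.1796] [ 0.597 -0.106  0.186]
[ 0.42618421 -0.19108167  0.23488474] [0.47668647 0.5732871  0.91404787]
7 top [[44.6, 242.0], [44.7, 241.5], [44.9, 242.5], [45.4, 241.0]]
7 side [[25.5, 232.5], [25.5, 232.0], [25.7, 233.0], [25.8, 231.5]]
```

View pics/c7.png

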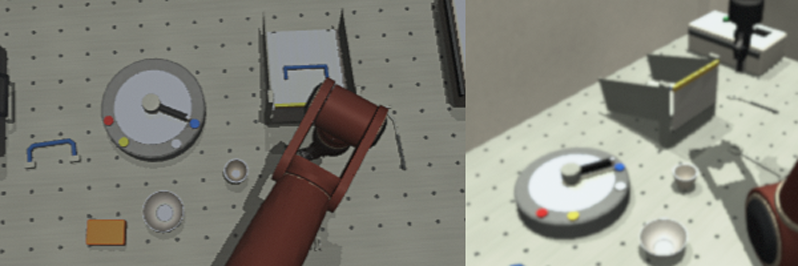

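The pointer is at the blue stud. The flap is hard against its stop: raising the push from 15 to 29 N moved it only 0.3 mm. The bystanders in view haven't moved and the arm is clear.

```bash
python3 -c "
from plant import job_done
print(job_done())"
```

```text
the job is handed in; nothing more can be done
None
```

I handed the job in with the pointer aimed at the blue stud (about 242°, stud at 242.7°) and the flap pushed shut against its stop; no verdict came back, the flap push briefly hit about 50 N when its edge caught the finger, and the rake was hidden from the last check.

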